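# Clear the short and reset the tripped supply breaker

## Task

The spanner that fell across the two terminal posts has tripped the bench supply. First lift it off and lay it flat on the black tool tray, wholly on the tray and clear of the screwdriver that is there; then reset the tripped breaker by pushing its lever fully to OFF and throwing it fully to ON, and let go. Do not knock or shift any of the other things about.

Things in the scene. Friction and masses are not known exactly. Their poses are not given: they have to be found in the camera images.
- supply: Fixed blue-grey bench power supply, 215 deep (x) x 200 wide (y) x 270 mm tall, plus a carrying handle to 293 mm. Origin on the bench under its middle; front faces its own -x. In its frame: terminal ledge x -130 to -40, top z 50; then a light grey panel sloping up and back from (x -40, z 50) to (x 56, z 130), the breaker in its middle (y 0); then an upright meter head x 47 to 85.
- posts (a point): Point midway between the tops of the two brass terminal posts on the ledge, axes as the supply's. The posts stand 45 mm either side of it along y and are 12 mm in diameter at the top (29 mm at the red and black collars, which end 18 mm lower); their tops are 28 mm above the ledge and 78 mm above the bench.
- breaker (a joint): Breaker lever, rad: 0 = square to panel, about 0 = tripped (as found); -0.56 = OFF stop (down the slope, red mark); 0.56 = ON stop (up the slope, green mark). Stays where left; about 2 N at the grip moves it. Tripped, a latch inside blocks it at about 0.13 towards ON; pushing it right to the OFF stop (last 0.4 rad stiff, up to 10 N) re-cocks the latch, then it goes freely to ON.
- lever_grip (a point): Point inside the orange lever where it is gripped, 45 mm from its pivot, 11 mm short of its free end. Its z axis points along the lever from pivot to free end, y along the pivot axis. The lever is 16 mm wide (y) and 10 mm thick and stands 52 mm proud of the panel.
- lever_pivot (a point): The lever's pivot, fixed in the supply 4 mm under the panel's surface; axes as the supply's. The pivot axis is its y. In the supply's frame the lever points from the pivot along (sin(q - 0.698), 0, cos(q - 0.698)), q being the joint value.
- tool_tray: Fixed flat black tool tray, 180 mm (x) by 260 mm (y), its top 22 mm above the bench; origin at the middle of its underside. On the left or right of the supply.
- spanner_mid (a point): Middle of the steel combination spanner (220 x 33 x 9 mm, about 80 g), half-way up; y along it to the ring end, z up when flat. It starts across the two posts, shank on their tops. The shank is 10 mm wide, 5 mm thick, 160 mm long; the heads (33 mm wide, 9 mm thick) carry it on a flat surface, the shank 2 mm clear.
- spanner_open_end (a point): Near the open end of the spanner, 100 mm from its middle (the tip is 10 mm farther).
- spanner_ring_end (a point): Near the ring end of the spanner, 98 mm from its middle (the tip is 12 mm farther).
- screwdriver_mid (a point): Middle of the blue screwdriver (214 mm long, 23 mm wide, 21 mm high) that lies on the tray roughly along the tray's y; its y axis points to the handle. Leave it there.
- spray_can_mid (a point): Middle of the upright yellow-capped aerosol can, 67 mm in diameter, 225 mm tall, standing at the back of the bench. Leave it alone.
- soda_can_mid (a point): Middle of the upright drink can, 66 mm in diameter, 115 mm tall, standing near the front of the bench. Leave it alone.
- pencil_mid (a point): Middle of the red flat carpenter's pencil (166 x 15 x 7 mm) lying in front of the supply. Leave it alone.
- tape_measure_mid (a point): Middle of the yellow tape measure (41 x 89 x 65 mm) at the right of the bench. Leave it alone.
- visor_edge (a point): Middle of the lower front edge of the visor that juts forward from the supply's head over the panel; axes as the supply's. The visor is 200 mm wide, 15 mm thick and reaches 100 mm back (+x) from here, underside 255 mm above the bench. A vertical gripper over the lever hits it; one tilted 35 to 50 deg from vertical, pointing down and to the supply's +x, clears it.

How it is judged (in metres and radians):
On the way, in this order (a step that is already met when the one before it is completed fails the run):
1. the spanner lies flat on the tray, let go (x of spanner_open_end in the frame of tool_tray between -0.088 and 0.088 m and y of spanner_open_end in the frame of tool_tray between -0.128 and 0.128 m and z of spanner_open_end in the frame of tool_tray between 0.02 and 0.033 m and x of spanner_ring_end in the frame of tool_tray between -0.088 and 0.088 m and y of spanner_ring_end in the frame of tool_tray between -0.128 and 0.128 m and z of spanner_ring_end in the frame of tool_tray between 0.02 and 0.033 m and contact force between spanner and the fingers below 0.05 N and contact force between spanner and screwdriver below 0.05 N and linear speed of spanner below 0.02 m/s), for 0.2 s.
2. the lever is pushed fully to OFF (value of joint breaker below -0.5 rad), for 0.05 s.
3. the lever is thrown fully to ON (value of joint breaker above 0.46 rad), for 0.2 s.
At the end, for the whole second after the job is handed in: The spanner lies at rest flat on the tray, both ends over the tray (end points within 88 mm of its middle across and 128 mm along, and 20 to 33 mm above the bench) and not touching the screwdriver; the breaker lever stands at ON (joint above 0.46 rad) (all of step 1 and value of joint breaker above 0.46 rad).
It fails at once if the breaker is switched on while the spanner is within 120 mm of the posts (value of joint breaker above 0.3 rad and distance between spanner_mid and posts below 0.12 m).
It fails at once if the screwdriver, spray can, drink can, pencil or tape measure is shifted by more than 25 mm (distance of any of screwdriver_mid, spray_can_mid, soda_can_mid, pencil_mid, tape_measure_mid from where it was at the start of the episode above 0.025 m).
It also fails if it takes over 61 s, if anything falls off the work surface, if the arm or the gripper's body presses on something with over 40 N, if the wrist force passes 120 N, or if a joint passes its speed limit or range.

## Robot

A 6-joint arm with a two-finger parallel gripper is mounted at the origin on a cart in front of the work surface, level with it; the furniture and walls round the work are solid. World frame = base frame: x ahead of the robot, y to its left, z up, the work surface at z = 0. Lengths are in mm, angles in rad, forces in N, time in s.
With the tool pointing down it reaches from about 325 to 875 mm from the base axis. Payload 4.4 kg.
Tool frame: the origin (TCP) lies on the centre line of the jaws, within the pads' length; the fingertips stand ahead of it and the grasp point (between the pads) lies 6 mm ahead of it (ctrl.tcp_to_tips is the z of the fingertips in the tool frame, in mm); z points along the fingers, y is the direction in which the jaws open and shut (so a half turn about z gives the same grasp; the last joint's range is limited). The gripper opens to 85 mm and grips with 20 to 120 N. Pads are 22 mm wide; open, the fingers measure 114 mm over their backs; the gripper's body (76 mm by 85 mm) begins 54 mm behind the grasp point. The pads swing forward as they close: fully open they stand 13 mm farther back than shut.
Start: joints at [-1.282, 0.207, 1.542, -0, 1.393, -0.15], TCP at [244.8, -520.289, 256.282] pointing down, gripper open.
Joint ranges: [-2.73, 2.73], [-0.86, 2.22], [0.23, 2.46], [-1.11, 4.25], [0.08, 2.63], [-2.82, 2.82]. Speed limits (rad/s): [2.79, 2.79, 3.14, 3.14, 3.14, 3.14].

## Interface

Orientations are given as a 3x3 rotation matrix whose columns are the frame's x, y, z axes.
In Python, from plant import ctrl, sensors, optics gives the robot as it stands. Calls block until the motion is done:
- ctrl.move_ptp(position, orientation): joint-space move of the TCP to a pose.
- ctrl.move_l(position, rot=None, vel=150, threshold=None): straight line of the TCP; rot=None keeps the orientation; vel is the mean speed in mm/s. With threshold (N) it stops when the force on the tool has changed by that much, and returns True; else False.
- ctrl.set_joints(angles): joint-space move.
- ctrl.gripper_to(opening, force=None): finger opening in mm; force is the grip in N (None keeps the last); returns when the fingers have stopped.
- ctrl.hold(seconds).
- ctrl.solve_ik(position, orientation): joint angles nearest the present ones, or None.
- sensors.read_state(): the state.
- optics.grab_frame(name): name is "scene" or "top" or "wrist"; returns (picture, depth): 400x640x3 uint8, red, green, blue; 400x640 float32, mm along the optical axis (not along the pixel's ray), 0 where there is no reading.
- optics.camera_params(name): a dict with "mtx" (3x3 intrinsics, pixels), "k1" (the pictures are not rectified: a ray, as slopes to the right and down, at radius r is drawn at 1 + k1 r^2 times it, then the intrinsics apply), "R" (3x3) and "t" (3): a world point X has camera coordinates R X + t; the wrist camera has in their place "T_tool_cam" (4x4, takes a point from camera to tool coordinates, whose origin is the TCP and whose axes are the flange's). Camera axes: x right, y down, z forward; pixel columns grow to the right and rows downward; lengths in mm; the calibration is good to about 2 mm. A picture is of the moment at which its call begins: read the wrist's pose just before it. camera_params takes no time and is no camera call.
A pose or a line that the arm cannot do raises ctrl.MotionError and nothing moves.
- ctrl.finish_job(): hands the job in, once; it reports no verdict.
The state is a dict: "t": time; "q": joint angles; "qvel": joint speeds; "tau": joint torques, N m; "eef_pos": TCP position; "eef_rot": TCP orientation; "force": force on the tool from outside, world axes, zero at the start; "wrist_torque": the same for the moment, N m; "grip_width": finger opening in mm.
Only numpy, scipy, OpenCV 4.12 (cv2) and the standard library are available. Lean on these libraries where they do the work, as an engineer would, in place of code of your own. Each camera call takes 0.05 s, during which the arm holds its last target. There are 200 camera calls.

## Working session

There is one attempt and no reset: what is moved stays moved. The work goes in short steps, each a Python script; the robot and the scene stay as the last script left them, time stands still between calls to the robot, and variables do not carry over. Pictures are saved under pics/ and viewed, on a budget of 10 in all, crops included, one or two more only if the job needs it, and the job is handed in when it is done.

```bash
mkdir -p pics; ls
python3 - <<'E'
from plant import ctrl,sensors,optics
import cv2,numpy as np
for n in("scene","top"):
    p,d=optics.grab_frame(n); np.savez(n+".npz",p=p,d=d); cv2.imwrite(f"pics/{n}0.png",p[:,:,::-1])
    c=optics.camera_params(n);print(n,c)
print(optics.camera_params("wrist"),ctrl.tcp_to_tips,sensors.read_state()["t"])
E
```

```text
pics
scene {'mtx': array([[470.45712591,   0.        , 318.93105634],
       [  0.        , 470.45712591, 197.17953133],
       [  0.        ,   0.        ,   1.        ]]), 'k1': -0.011255865485057115, 'R': array([[ 0.6789041 , -0.73422608,  0.00113485],
       [-0.4648557 , -0.43102544, -0.77338622],
       [ 0.56832948,  0.52452754, -0.63393412]]), 't': array([-408.24652309,  320.72065891, 1539.56599797])}
top {'mtx': array([[444.80759268,   0.        , 316.7260439 ],
       [  0.        , 444.80759268, 200.35504692],
       [  0.        ,   0.        ,   1.        ]]), 'k1': 0.009439325242377646, 'R': array([[ 0.02396463, -0.999573  , -0.01671864],
       [-0.98488088, -0.02073576, -0.17198746],
       [ 0.17156734,  0.02058748, -0.98495726]]), 't': array([ -80.29597907,  511.06579485, 1418.40003493])}
{'mtx': array([[289.1618212 ,   0.        , 317.83175086],
       [  0.        , 289.1618212 , 193.87081914],
       [  0.        ,   0.        ,   1.        ]]), 'k1': -0.0022720925247737963, 'T_tool_cam': array([[ 2.51969587e-04, -9.57899557e-01, -2.87103423e-01,
         7.37616344e+01],
       [ 9.99999585e-01,  4.92844181e-04, -7.66712351e-04,
         2.62412755e-01],
       [ 8.75930673e-04, -2.87103111e-01,  9.57899283e-01,
        -1.17751329e+02],
       [ 0.00000000e+00,  0.00000000e+00,  0.00000000e+00,
         1.00000000e+00]])} 25.0 0.1
```

View pics/scene0.png

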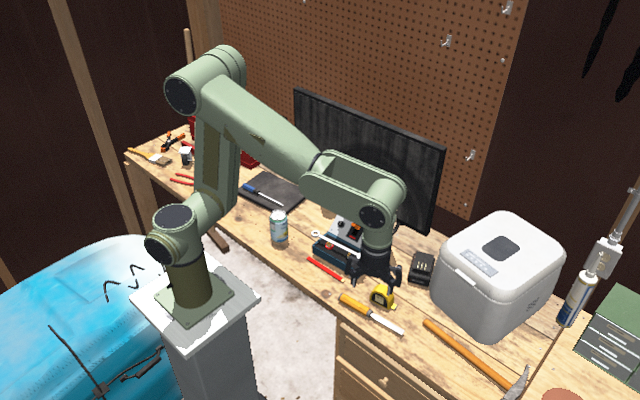

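View pics/top0.png

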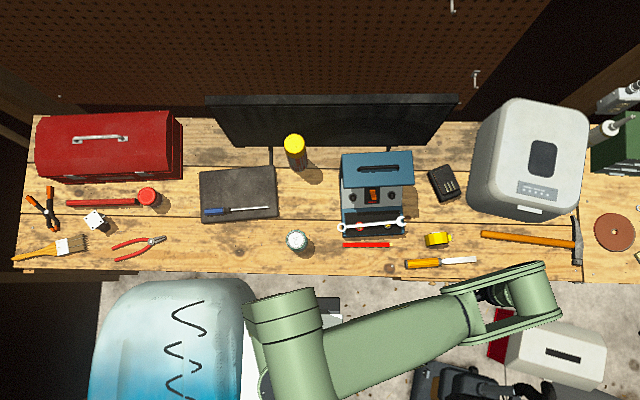

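The top view shows the supply at about (377,195), with the spanner across the posts from (343,228) to (401,223). The tray's corners are about (199,170), (276,165), (279,217) and (201,223), and the screwdriver lies along its front edge at row 210. The soda can is at (297,240) and the pencil at (366,244). Next I'll get coarse poses and take a close wrist view.

```bash
cat > h.py <<'E'
from plant import ctrl,sensors,optics
import cv2,numpy as np
def und(c,uv):
    K=c["mtx"];d=(np.atleast_2d(uv).astype(float)-K[:2,2])/[K[0,0],K[1,1]]
    s=d.copy()
    for _ in range(5): s=d/(1+c["k1"]*(s**2).sum(1,keepdims=True))
    return np.c_[s,np.ones(len(s))]
def pose(name,st=None):
    c=optics.camera_params(name)
    if name!="wrist": return c,c["R"].T,-c["R"].T@c["t"]
    T=np.eye(4);T[:3,:3]=st["eef_rot"];T[:3,3]=st["eef_pos"];M=T@c["T_tool_cam"]
    return c,M[:3,:3],M[:3,3]
def ray(name,uv,z,st=None):
    "pixels -> world points on the horizontal plane(s) z"
    c,R,o=pose(name,st);r=und(c,uv)@R.T
    return o+r*((z-o[2])/r[:,2])[:,None]
def cloud(name,d,st=None):
    "depth image -> world points HxWx3"
    c,R,o=pose(name,st);v,u=np.mgrid[:400,:640]
    r=und(c,np.c_[u.ravel(),v.ravel()])*d.reshape(-1,1)
    return (r@R.T+o).reshape(400,640,3)
def down(yaw,tilt=0):
    "tool z down tilted by tilt towards heading yaw; tool x = heading side"
    c,s=np.cos(yaw),np.sin(yaw);z=np.array([np.sin(tilt)*c,np.sin(tilt)*s,-np.cos(tilt)])
    x=np.array([np.cos(tilt)*c,np.cos(tilt)*s,np.sin(tilt)]);return np.c_[x,np.cross(z,x),z]
def shot(name,tag):
    st=sensors.read_state();p,d=optics.grab_frame(name)
    np.savez(tag+".npz",p=p,d=d,pos=st["eef_pos"],rot=st["eef_rot"]);cv2.imwrite(f"pics/{tag}.png",p[:,:,::-1]);return st,p,d
E
python3 - <<'E'
from h import *
np.set_printoptions(precision=1,suppress=True)
print("tray",ray("top",[(199,170),(276,165),(279,217),(201,223)],22))
print("span",ray("top",[(343,228),(401,223)],75))
print("sd",ray("top",[(204,212),(270,208)],32))
print("soda",ray("top",[(297,237)],115),"spray",ray("top",[(294,142)],225))
print("supply roof front corners",ray("top",[(342,188),(413,185)],255))
print("lever",ray("top",[(374,194)],150))
f=np.load("top.npz");P=cloud("top",f["d"])
for uv in[(238,190),(377,170),(230,210),(366,244),(373,194),(373,226)]:print(uv,P[uv[1],uv[0]])
st=sensors.read_state();print(st["eef_rot"],st["q"])
for y in(0,np.pi,np.pi/2):print(ctrl.solve_ik([480,-110,330],down(y)))
E
```

```text
tray [[612.5 333.2  22. ]
 [635.2  72.6  22. ]
 [457.8  55.5  22. ]
 [432.1 313.9  22. ]]
span [[ 419.9 -155.    75. ]
 [ 439.9 -338.8   75. ]]
sd [[467.8 303.7  32. ]
 [485.8  85.5  32. ]]
soda [[384.4 -12.2 115. ]] spray [[654.   -1.5 225. ]]
supply roof front corners [[ 512.7 -143.5  255. ]
 [ 525.4 -342.6  255. ]]
lever [[ 517.5 -244.9  150. ]]
(238, 190) [546.8 197.5  19.2]
(377, 170) [ 562.1 -239.6  273.5]
(230, 210) [476.2 217.6  32.7]
(366, 244) [ 376.3 -234.7    4.4]
(373, 194) [ 523.9 -245.4  116.6]
(373, 226) [ 431.2 -252.7   50.9]
[[ 0.9  0.4 -0. ]
 [ 0.4 -0.9  0. ]
 [ 0.  -0.  -1. ]] [-1.3  0.2  1.5 -0.   1.4 -0.2]
[-0.4 -0.   1.6 -0.   1.5  1.2]
[-0.4 -0.   1.6 -0.   1.5 -2. ]
[-0.4 -0.   1.6 -0.   1.5 -0.4]
```

Run:
```python
from h import *
ctrl.move_ptp([425,-245,300],down(np.pi))
ctrl.hold(.15)
shot("wrist","w1");print(sensors.read_state()["t"])
```

```text
2.1333
```

View pics/w1.png

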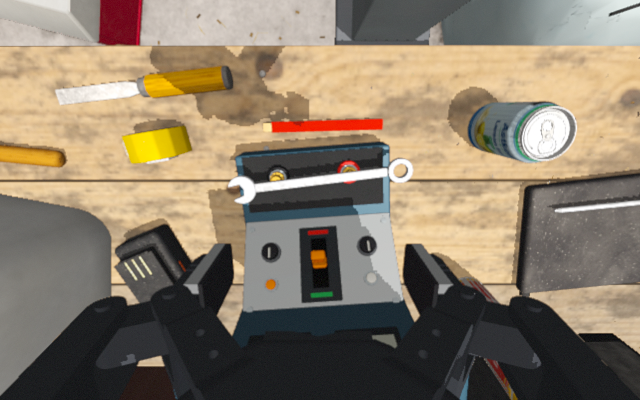

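The wrist view shows the ring end at about (401,170), the open end at (241,189), the posts at (278,175) and (348,170), the orange lever at (319,259) with the red mark on the robot side, and the gripper fingers clear. I'll compute the poses.

Run:
```python
from h import *
np.set_printoptions(precision=1,suppress=True)
f=np.load("w1.npz");st=dict(eef_pos=f["pos"],eef_rot=f["rot"]);P=cloud("wrist",f["d"],st)
p=f["p"];hsv=cv2.cvtColor(p,cv2.COLOR_RGB2HSV)
# spanner: bright grey, depth z in 74..95 
z=P[:,:,2];m=((z>70)&(z<95)&(hsv[:,:,1]<60)&(hsv[:,:,2]>90)).astype(np.uint8)
m[:140]=0;m[215:]=0;m[:,:215]=0;m[:,425:]=0
v,u=np.nonzero(m);X=ray("wrist",np.c_[u,v],80.5,st)
rect=cv2.minAreaRect(X[:,:2].astype(np.float32));print("spanner rect",rect,"n",len(u),"z med",np.median(z[m>0]))
sh=X[(X[:,1]<-190)&(X[:,1]>-290)];print("shank fit x=a*y+b",np.polyfit(sh[:,1],sh[:,0],1),"y range",X[:,1].min(),X[:,1].max())
print("click ends",ray("wrist",[(401,170),(241,189)],80.5,st))
print("posts",ray("wrist",[(278,175),(348,170)],78,st))
print("mark/ledge corners z50",ray("wrist",[(237,157),(389,146)],50,st), ray("wrist",[(246,219),(389,212)],50,st))
# lever end
o=((hsv[:,:,0]>5)&(hsv[:,:,0]<20)&(hsv[:,:,1]>150)&(hsv[:,:,2]>90)).astype(np.uint8);o[:240]=0;o[280:]=0;o[:,:300]=0;o[:,340:]=0
v,u=np.nonzero(o);Q=P[v,u];print("lever px",u.min(),u.max(),v.min(),v.max(),"hi pts",np.median(Q[Q[:,2]>np.percentile(Q[:,2],70)],0),Q[:,2].max(),Q.mean(0))
# panel plane
rg=P[225:295,255:295].reshape(-1,3);rg=np.r_[rg,P[225:295,350:385].reshape(-1,3)]
for _ in range(3):
    c=rg.mean(0);n=np.linalg.svd(rg-c,full_matrices=False)[2][2];rg=rg[abs((rg-c)@n)<4]
n*=np.sign(n[2]);print("panel n",n,"yaw",np.degrees(np.arctan2(-n[1],-n[0])),"c",c)
f2=np.load("top.npz");hs=cv2.cvtColor(f2["p"],cv2.COLOR_RGB2HSV)
```

```text
spanner rect ((433.8285827636719, -243.2356719970703), (33.89931106567383, 220.97303771972656), 7.8332366943359375) n 1915 z med 83.95446544314433
shank fit x=a*y+b [ -0.1 404.6] y range -353.479795967104 -133.10387975642507
click ends [[ 423.7 -146.3   80.5]
 [ 446.9 -338.1   80.5]]
posts [[ 430.2 -293.    78. ]
 [ 424.1 -209.    78. ]]
mark/ledge corners z50 [[ 413.  -348.3   50. ]
 [ 399.2 -155.    50. ]] [[ 497.9 -342.9   50. ]
 [ 487.9 -148.9   50. ]]
lever px 310 326 250 268 hi pts [ 509.8 -245.   130.8] 132.57354647398336 [ 520.7 -244.4  117.9]
panel n [-0.7 -0.   0.7] yaw 4.261586848228679 c [ 529.9 -249.1   81.1]
```

Run:
```python
from h import *
R=down(np.radians(97.3))
ctrl.gripper_to(40,force=50)
ctrl.move_ptp([434.3,-243,180],R)
print("hit",ctrl.move_l([434.3,-243,102],vel=100,threshold=8))
ctrl.gripper_to(0,force=50);s=sensors.read_state();print("grip",s["grip_width"],s["force"],s["eef_pos"],s["t"])
if 7<s["grip_width"]<14:
    ctrl.move_l([434.3,-243,250],vel=120)
    s=sensors.read_state();print(s["grip_width"],s["force"])
    ctrl.hold(.1);shot("wrist","w2");shot("top","t2");print(s["t"])
```

```text
hit False
grip 7.949955223562932 [-0.5870299   0.68090485  4.60965693] [ 434.87262248 -243.4397443   102.92891023] 5.2667
8.002892123071238 [ 0.16727791  0.45624975 -0.87215209]
6.65
```

View pics/w2.png

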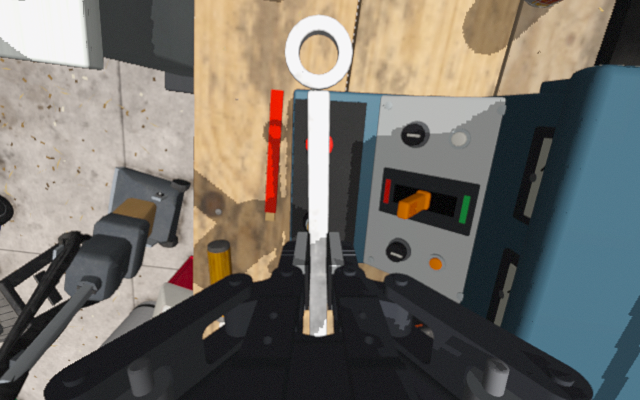

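The spanner is held, with the ring at (318,50) lined up with the jaws and the weight reading about 0.9 N. I'll check its pitch by depth, then carry it over.

Run:
```python
from h import *
np.set_printoptions(precision=1,suppress=True)
f=np.load("w2.npz");P=cloud("wrist",f["d"],dict(eef_pos=f["pos"],eef_rot=f["rot"]))
for v,u in[(50,293),(50,346),(110,318),(150,318),(200,318),(230,318)]:print(P[v,u])
ctrl.move_l([470,-100,250],vel=250)
R=down(np.radians(95.2))
ctrl.move_ptp([480,197,230],R)
ctrl.move_l([569,197,180],rot=R,vel=200)
ctrl.hold(.15);s,_,_=shot("wrist","w3")
print(s["grip_width"],s["t"],s["eef_pos"])
```

```text
[ 411.7 -148.   230.5]
[ 434.2 -145.5  232.3]
[ 425.5 -171.2  230. ]
[ 427.8 -189.2  230.1]
[ 431.  -214.   229.5]
[ 433.1 -230.   229.5]
8.349777011955451 9.5417 [568.6 197.  181. ]
```

View pics/w3.png

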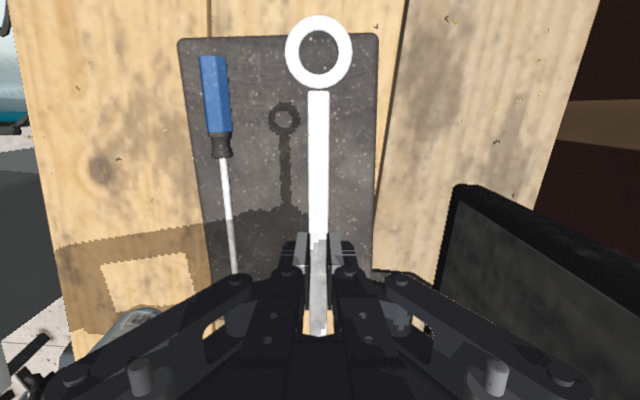

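The tray corners show at (180,40) and (378,35). The spanner hangs over the tray's right part, well clear of the screwdriver at (215,95)-(235,270). I'll check the tray fix, then lower it.

Run:
```python
from h import *
np.set_printoptions(precision=1,suppress=True)
f=np.load("w3.npz");st=dict(eef_pos=f["pos"],eef_rot=f["rot"])
C=ray("wrist",[(180,40),(378,35)],22,st);print(C)
yaw=np.arctan2(C[1,1]-C[0,1],C[1,0]-C[0,0]);ex=np.array([np.cos(yaw),np.sin(yaw)]);ey=np.array([-ex[1],ex[0]])
ctr=C[:,:2].mean(0)-130*ey;print("tray yaw",np.degrees(yaw),"centre",ctr)
t=ctr+35*ex;print("target",t)
if abs(t-[569,197]).max()<15:
    R=down(yaw+np.pi/2)
    ctrl.move_l([*t,80],rot=R,vel=120)
    print("hit",ctrl.move_l([*t,46],vel=30,threshold=4))
    s=sensors.read_state();print(s["eef_pos"],s["force"])
    ctrl.hold(.1);ctrl.gripper_to(26);ctrl.hold(.2)
    p=s["eef_pos"];ctrl.move_l([p[0],p[1],200],vel=150)
    ctrl.hold(.1);s,_,_=shot("wrist","w4");print(s["t"])
```

```text
[[439.3 314.7  22. ]
 [608.8 334.   22. ]]
tray yaw 6.50302918058149 centre [538.8 195.2]
target [573.6 199.2]
hit True
[573.2 199.1  48.5] [ 0.6 -0.3  3.9]
13.4167
```

View pics/w4.png

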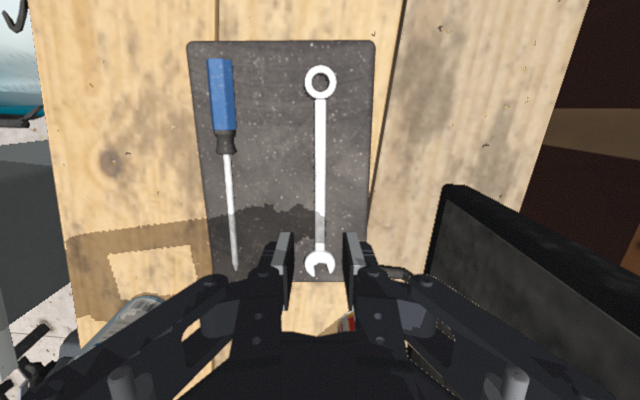

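The spanner lies on the tray, ring at (320,82) and open end at (320,262), about 90 px from the screwdriver. I'll check the ends numerically and then work out the lever trajectory.

```bash
cat > lev.py <<'E'
from h import *
yaw=np.radians(4.2);ex=np.array([np.cos(yaw),np.sin(yaw),0]);O=np.array([534.8,-242.5,0])
def S(x,y,z): return O+x*ex+y*np.array([-ex[1],ex[0],0])+np.array([0,0,z])
def grip(q,L=45): a=q-.698;return S(10.6+L*np.sin(a),0,87+L*np.cos(a))
def tcp(q,tilt,L=45,back=0):
    R=down(yaw,tilt);return grip(q,L)-R[:,2]*(6+back),R
E
python3 - <<'E'
from lev import *
np.set_printoptions(precision=2,suppress=True)
f=np.load("w4.npz");st=dict(eef_pos=f["pos"],eef_rot=f["rot"]);P=cloud("wrist",f["d"],st)
X=ray("wrist",[(320,82),(320,262),(320,66),(188,42),(374,42),(372,250)],[30,30,30,22,22,22],st)
a=np.radians(6.);e=np.array([np.cos(a),np.sin(a)])
for x in X[:,:2]:
    d=x-[537,195];print(x,"tray",d@e,d@[-e[1],e[0]])
print("shank z",P[100:240:40,320,2],"ring",P[82,308],P[82,332])
# lever trial IK
for flip in(0,np.pi):
  for q,t in((0,40),(-.6,45),(.6,38)):
    p,R=tcp(q,np.radians(t))
    if flip: R=R@np.diag([-1,-1,1.])
    print(flip,q,p,ctrl.solve_ik(p,R),ctrl.solve_ik(p-R[:,2]*90,R) is not None)
E
```

```text
[562.89 294.04] tray 36.09967098754686 95.79454988128407
[584.51 108.22] tray 38.17955095630079 -91.26903615450394
[561.31 307.62] tray 35.947912656782385 109.45882453556035
[438.01 315.26] tray -85.87891624895369 129.94932712793343
[608.03 334.36] tray 85.20559899090874 131.1767447839109
[641.38 125.6 ] tray 96.55835546864478 -79.92720286026734
shank z [29.7  27.43 29.69 29.38] ring [551.89 292.73  30.86] [573.93 295.31  29.81]
0 0 [ 512.68 -244.12  126.07] [-0.88  0.16  2.08  0.95  0.7  -0.07] True
0 -0.6 [ 497.92 -245.21  103.37] [-0.95  0.21  2.14  1.19  0.71 -0.37] True
0 0.6 [ 537.3  -242.32  136.51] [-0.82  0.17  2.01  0.85  0.69  0.08] True
3.141592653589793 0 [ 512.68 -244.12  126.07] None False
3.141592653589793 -0.6 [ 497.92 -245.21  103.37] [-0.95  0.21  2.14  1.19  0.71  2.77] False
3.141592653589793 0.6 [ 537.3  -242.32  136.51] None False
```

The spanner ends are at tray x ≈ 36–38 mm, y ≈ +96 and −91 mm, and it is flat. Next I'll approach the lever tilted 50°.

Run:
```python
from lev import *
T=np.radians(50)
ctrl.move_l([480,190,250],vel=250)
p,R=tcp(0,T,back=90)
ctrl.move_ptp([400,-120,270],down(yaw,.4))
ctrl.move_ptp(p,R);ctrl.gripper_to(45,force=60)
ctrl.hold(.15);s,_,_=shot("wrist","w5");print(s["t"],s["eef_pos"],p,s["q"])
for q in(-.62,0,.62):print(ctrl.solve_ik(tcp(q,T)[0],R) is not None)
c,Rc,o=pose("wrist",s);x=Rc.T@(grip(0,56)-o);print("lever end expected px",c["mtx"]@(x/x[2]))
```

```text
16.7167 [ 443.33364005 -249.11733289  183.49743323] [ 443.18552653 -249.22774638  183.18341968] [-1.12878207 -0.03851206  2.2292803   1.10133874  0.92953824 -0.32684371]
True
True
True
lever end expected px [318.21115747 208.54739117   1.        ]
```

View pics/w5.png

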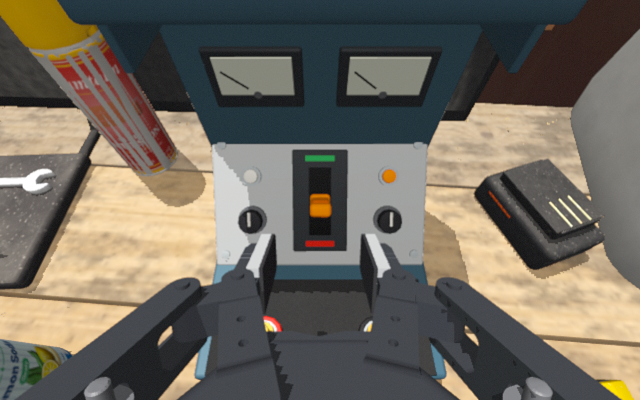

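The lever end is at (319,207), against a predicted (318,208.5), and centred between the fingers. I'll go in and grip it.

Run:
```python
from lev import *
np.set_printoptions(precision=2,suppress=True)
T=np.radians(50);R=down(yaw,T)
def st(m):
    s=sensors.read_state();d=np.asarray(s["eef_pos"])+6*R[:,2]-S(10.6,0,87);print(m,"q~%.3f"%(np.arctan2(d@ex,d[2])+.698),"r %.1f"%np.hypot(d@ex,d[2]),"F",s["force"],"w %.1f t %.1f"%(s["grip_width"],s["t"]));return s
print("hit",ctrl.move_l(tcp(0,T)[0],vel=80,threshold=10))
ctrl.gripper_to(0,force=60);s=st("grip")
if 12<s["grip_width"]<20:
    for q in(-.15,-.3,-.42,-.5): ctrl.move_l(tcp(q,T)[0],vel=60);st(q)
    for q in(-.56,-.62,-.68):
        h=ctrl.move_l(tcp(q,T)[0],vel=30,threshold=25);st(q)
        if h:break
    ctrl.hold(.15);st("off");shot("wrist","w6")
```

```text
hit False
grip q~0.006 r 45.6 F [-4.16 -2.86  3.32] w 15.1 t 18.4
-0.15 q~-0.076 r 45.7 F [1.38 0.39 7.15] w 14.8 t 18.7
-0.3 q~-0.181 r 45.4 F [ 0.86  0.76 12.2 ] w 14.7 t 18.9
-0.42 q~-0.282 r 44.8 F [-0.05  1.81 16.3 ] w 15.0 t 19.2
-0.5 q~-0.325 r 44.5 F [-5.35  2.74 23.48] w 14.8 t 19.4
-0.56 q~-0.384 r 44.0 F [-5.73  3.67 23.63] w 15.1 t 19.7
-0.62 q~-0.449 r 43.6 F [-6.3   3.54 24.75] w 14.8 t 19.9
-0.68 q~-0.519 r 43.2 F [-5.88  3.16 23.44] w 15.2 t 20.2
off q~-0.519 r 43.2 F [-6.1   3.75 23.32] w 15.0 t 20.3
```

View pics/w6.png

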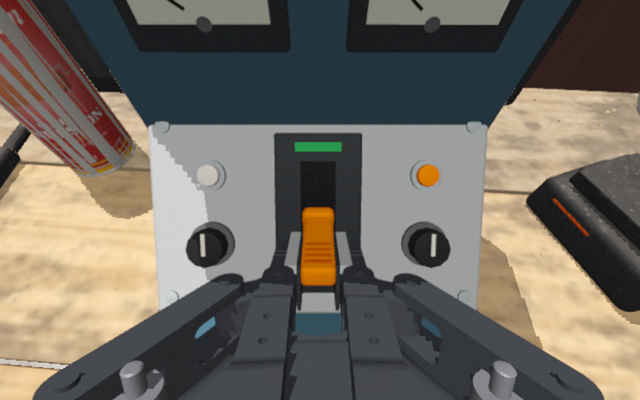

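The lever is clamped at (318,245) and leaning towards OFF. The arm lags under load, so the stop isn't certain yet. I'll push further until the force rises.

Run:
```python
from lev import *
np.set_printoptions(precision=2,suppress=True)
T=np.radians(50);R=down(yaw,T)
def st(m):
    s=sensors.read_state();d=np.asarray(s["eef_pos"])+6*R[:,2]-S(10.6,0,87);print(m,"q~%.3f"%(np.arctan2(d@ex,d[2])+.698),"r %.1f"%np.hypot(d@ex,d[2]),"F",s["force"],"w %.1f t %.1f"%(s["grip_width"],s["t"]));return s
for q in(-.74,-.8,-.86,-.92):
    ctrl.move_l(tcp(q,T)[0],vel=30);s=st(q)
    if np.linalg.norm(s["force"])>45:break
ctrl.hold(.2);s=st("off")
p,d=optics.grab_frame("wrist");P=cloud("wrist",d,s);h=cv2.cvtColor(p,cv2.COLOR_RGB2HSV)
o=(h[:,:,0]>5)&(h[:,:,0]<20)&(h[:,:,1]>150)&(h[:,:,2]>90);o[:,:290]=0;o[:,345:]=0;o[:195]=0
v,u=np.nonzero(o);Q=P[v,u]-S(10.6,0,87);X=np.c_[Q@ex,Q[:,2]]
k=np.percentile(v,[5,50,95]).astype(int)
for kk in k:print(kk,np.median(X[v==kk],0))
m=X.mean(0);e=np.linalg.svd(X-m,full_matrices=False)[2][0];e*=np.sign(e[1]) ;print("lever face q~",np.arctan2(e[0],e[1])+.698)
```

```text
-0.74 q~-0.593 r 42.9 F [-5.16  3.04 20.28] w 15.0 t 20.6
-0.8 q~-0.668 r 42.6 F [-3.67  1.8  19.19] w 14.7 t 20.9
-0.86 q~-0.742 r 42.4 F [-3.    2.5  16.91] w 15.0 t 21.1
-0.92 q~-0.818 r 42.3 F [-2.55  1.73 15.39] w 15.0 t 21.4
off q~-0.817 r 42.3 F [-1.89  0.67 15.28] w 14.9 t 21.6
200 [-8.34  9.22]
243 [-36.44  17.31]
283 [-54.39  17.41]
lever face q~ -0.39320980421437435
```

The depth points on the lever's upper face sit 5.2 mm off the pivot line at q=−0.56, which matches its half-thickness, so the lever is at the OFF stop and the pads slipped on past it. I'll regrip and throw it to ON.

Run:
```python
from lev import *
np.set_printoptions(precision=2,suppress=True)
T=np.radians(50);R=down(yaw,T)
def st(m):
    s=sensors.read_state();d=np.asarray(s["eef_pos"])+6*R[:,2]-S(10.6,0,87);print(m,"q~%.3f"%(np.arctan2(d@ex,d[2])+.698),"r %.1f"%np.hypot(d@ex,d[2]),"F",s["force"],"w %.1f t %.1f"%(s["grip_width"],s["t"]));return s
ctrl.gripper_to(40);ctrl.move_l(tcp(-.56,T)[0],vel=60);ctrl.gripper_to(0,force=60);st("regrip")
for q in(-.4,-.2,0,.15,.3,.45,.56,.64,.7):
    ctrl.move_l(tcp(q,T)[0],vel=60);s=st(q)
    if np.linalg.norm(s["force"])>45:break
ctrl.hold(.2);st("on");shot("wrist","w7")
```

```text
regrip q~-0.567 r 45.3 F [-1.87 -3.57 -0.94] w 15.1 t 22.7
-0.4 q~-0.453 r 45.5 F [-2.72 -5.45 -6.  ] w 14.9 t 23.0
-0.2 q~-0.292 r 45.1 F [-5.99 -7.32 -7.98] w 14.5 t 23.3
0 q~-0.108 r 44.3 F [-9.1  -6.74 -7.2 ] w 14.9 t 23.6
0.15 q~0.044 r 43.6 F [-8.9  -7.92 -6.42] w 15.1 t 23.9
0.3 q~0.202 r 42.9 F [-9.01 -7.56 -6.21] w 14.7 t 24.1
0.45 q~0.372 r 42.5 F [-5.53 -6.43 -6.09] w 14.9 t 24.4
0.56 q~0.502 r 42.5 F [-3.91 -6.51 -6.49] w 14.7 t 24.6
0.64 q~0.596 r 42.8 F [-3.57 -6.25 -5.58] w 14.6 t 24.9
0.7 q~0.663 r 43.1 F [-4.42 -4.54 -3.42] w 14.6 t 25.1
on q~0.662 r 43.1 F [-4.61 -5.05 -2.8 ] w 14.7 t 25.3
```

View pics/w7.png

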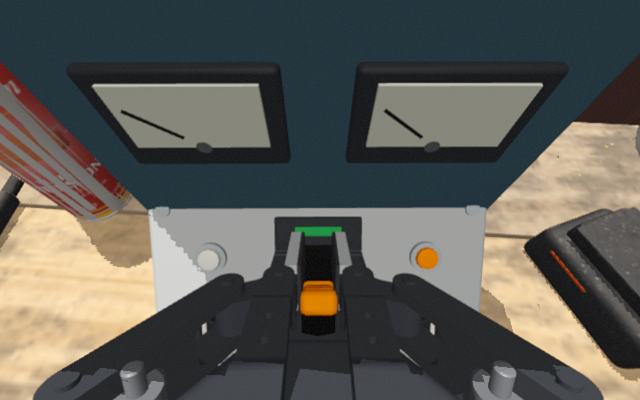

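The lever end, at (319,298), appears to lag behind the fingertips at row 240, so I'll measure it.

```bash
cat >> lev.py <<'E'
def lever(tag):
    "lever surface points relative to pivot: along supply x, z; grip of median rows"
    f=np.load(tag+".npz");s=dict(eef_pos=f["pos"],eef_rot=f["rot"]);P=cloud("wrist",f["d"],s);h=cv2.cvtColor(f["p"],cv2.COLOR_RGB2HSV)
    o=((h[:,:,0]>5)&(h[:,:,0]<20)&(h[:,:,1]>150)&(h[:,:,2]>70)).astype(np.uint8)
    Q=P-S(10.6,0,87);o[(np.linalg.norm(Q,axis=2)>75)|(abs(Q@np.array([-ex[1],ex[0],0]))>14)]=0
    v,u=np.nonzero(o);Q=Q[v,u];X=np.c_[Q@ex,Q[:,2]]
    for k in range(v.min(),v.max()+1,max(1,(v.max()-v.min())//8)):
        m=np.median(X[v==k],0);print(k,(v==k).sum(),m,"r %.1f q %.2f"%(np.hypot(*m),np.arctan2(*m)+.698))
E
python3 - <<'E'
from lev import *
np.set_printoptions(precision=1,suppress=True)
for t in("w5","w6","w7"):print(t);lever(t)
E
```

```text
w5
193 13 [-0.7 10.5] r 10.5 q 0.63
196 20 [-4.9 11.9] r 12.9 q 0.31
199 21 [-17.7  27.2] r 32.5 q 0.12
202 21 [-29.9  42.3] r 51.9 q 0.08
205 21 [-34.3  45.2] r 56.8 q 0.05
208 23 [-35.9  43.6] r 56.5 q 0.01
211 22 [-37.8  42.3] r 56.7 q -0.03
214 20 [-39.4  40.7] r 56.6 q -0.07
217 15 [-17.5  -3.8] r 17.9 q -1.09
w6
207 24 [-2.9  8.9] r 9.4 q 0.38
216 33 [-9.2  9.6] r 13.3 q -0.07
225 32 [-17.6  14.9] r 23.1 q -0.17
234 31 [-24.9  19. ] r 31.3 q -0.22
243 32 [-31.9  23.7] r 39.8 q -0.23
252 33 [-37.5  26.3] r 45.8 q -0.26
261 34 [-43.2  29.9] r 52.5 q -0.27
270 36 [-47.5  30.8] r 56.6 q -0.30
279 35 [-50.3  27.5] r 57.3 q -0.37
w7
280 1 [ 1.2 12.6] r 12.6 q 0.79
284 31 [-3.1 19.6] r 19.8 q 0.54
288 31 [-13.4  50.2] r 52.0 q 0.44
292 35 [-16.   53.7] r 56.0 q 0.41
296 37 [-17.7  53.8] r 56.6 q 0.38
300 38 [-19.   52.6] r 55.9 q 0.35
304 38 [-20.6  52.2] r 56.1 q 0.32
308 38 [-22.1  51.9] r 56.4 q 0.30
312 36 [-23.5  50.9] r 56.0 q 0.27
```

The end face is centred at q≈0.35. That is past the 0.13 latch, so the breaker is re-cocked and the pads merely slipped. I'll regrip there and finish the throw.

Run:
```python
from lev import *
np.set_printoptions(precision=1,suppress=True)
T=np.radians(50)
ctrl.gripper_to(36);ctrl.move_l(tcp(.35,T,48)[0],vel=60);ctrl.gripper_to(0,force=80)
for q in(.5,.65,.8):
    h=ctrl.move_l(tcp(q,T,49)[0],vel=50,threshold=35);s=sensors.read_state();print(q,h,s["force"],s["grip_width"],s["t"])
    if h:break
ctrl.hold(.1);shot("wrist","w8");lever("w8")
```

```text
0.5 False [-8.1 -4.   1.6] 14.543004714581901 26.7667
0.65 False [-8.1 -4.1  2.6] 14.331181341247426 27.0667
0.8 False [-6.4 -3.8  1.4] 14.17981246478199 27.3667
279 26 [-3.2 51.7] r 51.8 q 0.64
283 33 [-6.1 55.6] r 55.9 q 0.59
287 34 [-7.8 55.4] r 55.9 q 0.56
291 33 [-9.4 55.2] r 56.0 q 0.53
295 32 [-11.1  55.2] r 56.3 q 0.50
299 34 [-12.6  54.4] r 55.8 q 0.47
303 33 [-13.7  51.8] r 53.6 q 0.44
307 31 [-12.2  36.7] r 38.7 q 0.38
311 31 [-8.8 10.1] r 13.4 q -0.02
```

The lever is now at about 0.54, near the ON stop. I'll release, back off and check.

Run:
```python
from lev import *
np.set_printoptions(precision=1,suppress=True)
T=np.radians(50)
ctrl.gripper_to(40);p,R=tcp(.56,T,49,back=110);ctrl.move_l(p,vel=120)
ctrl.hold(.2);shot("wrist","w9");lever("w9");_,tp,_=shot("top","t9");print(sensors.read_state()["t"])
a=np.load("w9.npz")["p"][100:300,200:440];b=tp[120:270,180:470]
im=np.vstack([cv2.resize(a,(580,300)),cv2.resize(b,(580,300))]);cv2.imwrite("pics/fin.png",im[:,:,::-1])
```

```text
192 17 [-5.4 55.5] r 55.8 q 0.60
196 20 [-9.2 55.2] r 55.9 q 0.53
200 20 [-12.5  54.3] r 55.7 q 0.47
204 20 [-13.7  50. ] r 51.9 q 0.43
208 19 [-12.5  41.5] r 43.4 q 0.41
212 19 [-10.6  31.4] r 33.1 q 0.37
216 18 [-9.3 21.7] r 23.6 q 0.29
220 20 [-7.7 10.9] r 13.4 q 0.08
224 17 [-9.1  5.4] r 10.6 q -0.34
29.325
```

View pics/fin.png

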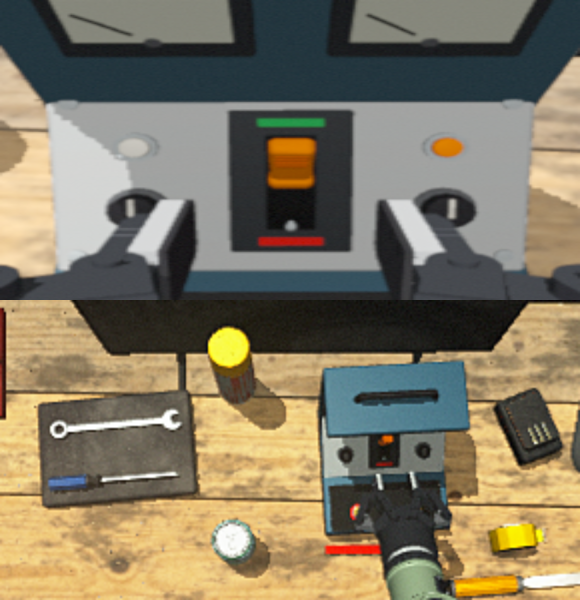

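Lever is upright at the green side, q about 0.53, and the other objects are in place. I'll give it one gentle nudge with closed fingers to make sure it is on the stop, then hand in.

Run:
```python
from lev import *
np.set_printoptions(precision=1,suppress=True)
T=np.radians(50);R=down(yaw,T)
tip=lambda x,z:S(10.6+x,0,87+z)-25*R[:,2]
ctrl.gripper_to(0,force=40)
ctrl.move_l(tip(-45,44),vel=100)
print("hit",ctrl.move_l(tip(-8,44),vel=25,threshold=10));s=sensors.read_state();print(s["force"],s["eef_pos"]-tip(0,44))
ctrl.move_l(tip(-55,60),vel=100);ctrl.move_l(tip(-95,110),vel=150)
ctrl.hold(.2);shot("wrist","w10");lever("w10")
f=np.load("t9.npz")["p"];g=np.load("top.npz")["p"]
# spot check: bystanders' colour centroids before/after (top view)
for n,(r,c),lo,hi in(("spray",(125,275,180,320),(20,150,150),(35,255,255)),("tape",(225,420,250,458),(20,150,120),(35,255,255)),("sd",(200,200,225,235),(100,120,60),(125,255,255))) if 0 else ():pass
d=cv2.absdiff(f,g).max(2)
for n,(r0,c0,r1,c1) in dict(spray=(130,280,175,310),soda=(228,283,255,312),tape=(228,420,250,456),screwdriver=(203,200,218,272)).items():print(n,"changed px",(d[r0:r1,c0:c1]>60).mean().round(3))
print(sensors.read_state()["t"]);ctrl.finish_job()
```

```text
hit True
[-1.4 -0.8 -0. ] [-19.5  -1.2  -0.8]
175 13 [-5.  55.5] r 55.7 q 0.61
179 20 [-8.9 55. ] r 55.7 q 0.54
183 19 [-12.6  54.3] r 55.8 q 0.47
187 18 [-13.8  50. ] r 51.9 q 0.43
191 18 [-12.5  41.7] r 43.5 q 0.41
195 17 [-10.9  32.7] r 34.5 q 0.38
199 18 [-9.6 23.7] r 25.6 q 0.31
203 19 [-8.3 14.3] r 16.6 q 0.17
207 18 [-9.3  8.3] r 12.4 q -0.15
spray changed px 0.0
soda changed px 0.0
tape changed px 0.0
screwdriver changed px 0.0
33.0167
the job is handed in; nothing more can be done
```

The spanner is flat on the tray and the breaker is at ON. I handed the job in at about 33 s of the 61 s allowed; it reports no verdict.

- **Spanner:** I lifted it off the posts and laid it on the tray. Its ends are at tray x about +37 mm and y about +96 and −91 mm, let go and well clear of the screwdriver.
- **OFF:** I pushed the lever until the pads slipped past it. Depth readings put it at about −0.56 rad, the OFF stop. It later went past the 0.13 rad block, so the latch had re-cocked.
- **ON:** The first throw slipped in the grip and stopped at about 0.35 rad. I regripped and finished it.
- **Last check:** After release the lever read about 0.53 to 0.54 rad (limit 0.46). A nudge with closed fingers stopped on its force threshold and did not move the lever. The force read afterwards was only about 1.6 N, so I can't say how hard that nudge pressed.
- **Other objects:** The spray can, drink can, tape measure and screwdriver showed no change between the first top picture and one taken after the lever was released. I judged the pencil only by eye, because the arm partly hid it.

I viewed 10 pictures.

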